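# Grip a sign blank in the lettering clamp at its set tension

### The job

Gently lay the oblong wooden sign blank flat in the cradle of the lettering clamp, between its guide cheeks, and let go of it. Then turn the wing knob clockwise, with a light grip, so that the blank is squeezed endwise until the sprung pointer stands opposite the tip of the brass set mark; do not wind it well past the mark, and let go. Do not touch the pointer or the set mark themselves, and leave the other things on the bench where they are.

Things in the scene. Friction and masses are not known exactly. Their poses are not given: they have to be found in the camera images.
- clamp: bench clamp fixed to the table; base plate 10 mm thick, x -63 to +87, y -176 to +168 mm. Origin: on the table under the cradle's centre; x runs across the blank, y along it from knob end to pointer end, z up. A pinion box (64 x 60 mm, top at z = 50 mm) at y = -142 mm carries the knob.
- cradle (a point): centre of the cradle, 28 mm above the table, axes as the clamp's: two crosswise bearers 12 mm wide at y = -38 and +38 mm, tops at z = 0 here. Guide cheeks at their ends: upright faces at x = -29 and +29 mm up to z = 8, then flaring outward to z = 16 mm. Between the bearers (|y| under 30 mm) is free room for fingers, floor 18 mm below this point.
- blank: oblong wooden sign blank, 50 (x) x 140 (y) x 20 (z) mm, about 0.1 kg, lying loose and flat on the table in front of the clamp. Origin: centre of its underside; either way round fits. In the cradle its long side lies along the clamp's y and its origin near the cradle's centre, between jaw and pointer nose with 3 mm of play or more each way if 1 to 2 mm towards the jaw.
- knob (a joint): angle of the wing knob in rad, 0 to 4.8, growing clockwise seen from above; starts at 0 to 0.4. Friction (0.16 N m) holds it where it is left. It moves the jaw 7.5 mm per rad towards the blank; once the blank bears on the pointer, the pointer's tip moves some 17 mm per rad. It needs some 1.8 to 3.6 rad in all (several grasps): how far differs each time and must be found by turning.
- knob_grip (a point): point on the knob's upright axis, 78 mm above the table, at the height to grip. The knob is a black plastic wing bar 44 mm long (this point's x axis), 14 mm thick (its y axis) and 32 mm high (z = 57 to 89 mm), on a disc 44 mm across; take it from above across the 14 mm. About 30 N of grip is enough; it cracks at some 75 N a side.
- jaw: steel jaw 40 mm wide that slides along the clamp's y when the knob turns and pushes the blank's near end. Origin: at table height under the middle of its pushing face, which spans z = 20 to 50 mm; at knob angle 0 it stands at y = -78 mm of the clamp.
- pointer: sprung steel lever across the far end of the blank, swinging flat about an upright pivot at x = -45, y = +82 mm of the clamp. Origin: on the pivot at table height; x runs along the lever. Its round nose, an adjustable stud 45 mm from the pivot, faces the blank at y = +72 to +80 mm of the clamp at rest: set differently each time and not measured. It pushes back with about 4 N at first touch, 8 to 11 N at the mark.
- pointer_tip (a point): tip of the pointer, 100 mm from its pivot, 37 mm above the table. At rest the pointer lies along the clamp's x axis; the tip swings towards the clamp's +y as the blank is squeezed.
- rider: brass set mark, a 12 mm block with a small tooth towards the pointer, set at some angle round the same pivot on a scale bar. Origin: on the pivot axis at table height; its x axis runs out to the tooth. It stays where it is, 12 to 21 mm from the pointer tip at the start.
- mark (a point): tip of the set mark's tooth, 102 mm from the pivot, 37 mm above the table; its x axis points away from the pivot and y along the pointer's swing. The pointer is on the mark when the pointer's tip has y = 0 in this frame (just 2 mm inside it); y is negative before the mark and positive beyond it.
- round_blank: plain round wooden disc, 92 mm across, 16 mm thick, lying flat; a bystander. Origin: centre of its underside.
- paint_tin: metal paint tin, 76 mm across, 85 mm tall; a bystander. Origin: centre of its underside.
- small_tin: smaller metal paint tin, 56 mm across, 62 mm tall; a bystander. Origin: centre of its underside.
- tape_roll: roll of paper tape lying flat, 52 mm across, 20 mm tall; a bystander. Origin: centre of its underside.
- flask: tall copper-coloured flask, 90 mm across, 222 mm tall; a bystander. Origin: centre of its underside.
- lettering_brush: lettering brush lying on the table, 190 mm long; a bystander. Origin: near its middle.
- wood_saw: hand saw lying flat, 420 mm long with a wooden loop handle; a bystander. Origin: near the handle end of its blade.
Mind the look-alikes: they are no part of the job. What is shaped like the blank but blue is not meant.

How it is judged:
On the way, in this order (a step that is already met when the one before it is completed fails the run):
1. the blank lies flat in the cradle, let go (x of blank in the frame of clamp between -0.005 and 0.005 m and y of blank in the frame of clamp between -0.012 and 0.012 m and z of blank in the frame of clamp between 0.025 and 0.031 m and angle between blank's own z axis and vertical below 0.06 rad and angle between the y axis of blank and the y axis of clamp, either way round below 0.12 rad and contact force between the fingers and blank below 0.3 N), for 0.3 s.
2. the blank is squeezed and the pointer stands at the mark (y of pointer_tip in the frame of mark between -0.003 and 0.003 m and x of blank in the frame of clamp between -0.005 and 0.005 m and y of blank in the frame of clamp between -0.004 and 0.03 m and z of blank in the frame of clamp between 0.025 and 0.031 m and angle between blank's own z axis and vertical below 0.06 rad and angle between the y axis of blank and the y axis of clamp, either way round below 0.12 rad and contact force between blank and pointer above 2 N and contact force between blank and jaw above 2 N and linear speed of blank below 0.01 m/s), for 0.2 s.
At the end, for the whole second after the job is handed in: the pointer's tip is within 3 mm of the set mark along its swing; the blank lies flat (within 3.4 degrees) on the bearers between the cheeks (within 5 mm of the clamp's centre line), at rest, and is gripped between jaw and pointer with more than 2 N on each (all of step 2); the robot touches nothing.
It fails at once if the pointer is wound more than 7 mm past the mark (y of pointer_tip in the frame of mark above 0.007 m).
It fails at once if the robot touches the pointer or the set mark (more than 1 N) (contact force between any of the fingers, the arm and pointer above 1 N or contact force between any of the fingers, the arm and rider above 1 N).
It fails at once if the knob or another part of the clamp is pinched or pushed with more than 150 N (both sides of a grip added) (contact force between any of the fingers, the arm and clamp above 150 N).
It fails at once if the blank is forced against the clamp with more than 60 N (jaw, pointer and cradle added) (contact force between blank and clamp above 60 N).
It fails at once if another thing on the bench is moved more than 25 mm (distance of any of round_blank, paint_tin, small_tin, tape_roll, flask, lettering_brush, wood_saw from where it was at the start of the episode above 0.025 m).
It also fails if it takes over 64 s, if anything falls off the work surface, if the arm or the gripper's body presses on something with over 40 N, if the wrist force passes 120 N, or if a joint passes its speed limit or range.

### The arm

A 6-joint arm with a two-finger parallel gripper is mounted at the origin on the work surface. World frame = base frame: x ahead of the robot, y to its left, z up, the work surface at z = 0. Lengths are in m, angles in rad, forces in N, time in s.
With the tool pointing down it reaches from about 0.275 to 0.85 m from the base axis. Payload 5.2 kg.
Tool frame: the origin (TCP) lies at the very end of the fingers, on their centre line; the grasp point (between the pads) lies 19 mm behind it; z points along the fingers, y is the direction in which the jaws open and shut (so a half turn about z gives the same grasp; the last joint's range is limited). The gripper opens to 85 mm and grips with 20 to 120 N. Pads are 22 mm wide; open, the fingers measure 114 mm over their backs; the gripper's body (76 mm by 85 mm) begins 54 mm behind the grasp point. The pads swing forward as they close: fully open they stand 13 mm farther back than shut.
Start: joints at [1.132, 0.259, 1.535, -0, 1.348, -0.203], TCP at [0.128, 0.535, 0.231] pointing down, gripper open.
Joint ranges: [-3.14, 3.14], [-0.91, 2.08], [0.19, 2.58], [-1.22, 4.36], [0.22, 2.71], [-3.12, 3.12]. Speed limits (rad/s): [2.57, 2.57, 3.14, 3.14, 3.14, 3.14].

### API

Orientations are given as a unit quaternion [w, x, y, z].
In Python, from workcell import movep, servo_line, move_joints, let_go, gripper_close, wait, ik, read_state, grab_frame, MotionError, finish_job gives the robot as it stands. Calls block until the motion is done:
- movep(position, orientation): joint-space move of the TCP to a pose.
- servo_line(position, rate=0.15, rotation=None): straight line of the TCP; rotation=None keeps the orientation; rate is the mean speed in m/s.
- move_joints(angles): joint-space move.
- let_go() and gripper_close(): open the fingers fully, or close them until they stop; the grip force is fixed at half the most.
- wait(seconds).
- ik(position, orientation): joint angles nearest the present ones, or None.
- read_state(): the state.
- grab_frame(name): name is "scene" or "top" or "wrist"; returns a dict with "frame" (384x512x3 uint8, red, green, blue), "depth" (384x512 float32, m along the optical axis (not along the pixel's ray), 0 where there is no reading), "fx", "fy", "cx", "cy" (pixels), "pose" (4x4, takes a point from camera to world coordinates); the wrist camera has in their place "mount" (4x4, takes a point from camera to tool coordinates, whose origin is the TCP and whose axes are the flange's). Camera axes: x right, y down, z forward; pixel columns grow to the right and rows downward; lengths in m; the calibration is good to about 2 mm. A picture is of the moment at which its call begins: read the wrist's pose just before it.
A pose or a line that the arm cannot do raises MotionError and nothing moves.
- finish_job(): hands the job in, once; it reports no verdict.
The state is a dict: "time_s": time; "joint_positions": joint angles; "dq": joint speeds; "joint_efforts": joint torques, N m; "position": TCP position; "eef_rot": TCP orientation; "ft_force": force on the tool from outside, world axes, zero at the start; "wrist_torque": the same for the moment, N m; "gripper_width": finger opening in m.
Only numpy, scipy, OpenCV 4.12 (cv2) and the standard library are available. Lean on these libraries where they do the work, as an engineer would, in place of code of your own. Each camera call takes 0.05 s, during which the arm holds its last target.

## Working session

There is one attempt and no reset: what is moved stays moved. The work goes in short steps, each a Python script; the robot and the scene stay as the last script left them, time stands still between calls to the robot, and variables do not carry over. Pictures are saved under pics/ and viewed, and the job is handed in when it is done.

```bash
ls; mkdir -p pics; cat > h.py <<'E'
import numpy as np, cv2
from workcell import *
def save(n,f,crop=None,s=1):
    im=f["frame"][:,:,::-1]
    if crop: x0,y0,x1,y1=crop; im=im[y0:y1,x0:x1]
    if s!=1: im=cv2.resize(im,None,fx=s,fy=s,interpolation=cv2.INTER_CUBIC)
    cv2.imwrite("pics/"+n,im)
def px(f,u,v,d=None,P=None):
    P=f["pose"] if P is None else P
    d=f["depth"][int(round(v)),int(round(u))] if d is None else d
    p=np.array([(u-f["cx"])/f["fx"]*d,(v-f["cy"])/f["fy"]*d,d,1]); return (np.array(P)@p)[:3]
def pz(f,u,v,z,P=None):
    P=np.array(f["pose"] if P is None else P)
    r=P[:3,:3]@np.array([(u-f["cx"])/f["fx"],(v-f["cy"])/f["fy"],1]); o=P[:3,3]
    return o+r*(z-o[2])/r[2]
def proj(f,p,P=None):
    P=np.array(f["pose"] if P is None else P)
    c=np.linalg.inv(P)@np.append(p,1); return [f["fx"]*c[0]/c[2]+f["cx"],f["fy"]*c[1]/c[2]+f["cy"]]
E
python3 - <<'E'
from h import *
import pickle
print(read_state())
for n in("top","scene"):
    f=grab_frame(n); pickle.dump(f,open(n+".pkl","wb")); save(n+"0.png",f,s=1.5); print(n,f["fx"],f["cx"],f["cy"],np.round(f["pose"],3))
E
```

```text
pics
{'time_s': 0.0, 'joint_positions': array([ 1.13223351e+00,  2.59323203e-01,  1.53610832e+00, -1.97038302e-05,
        1.34800478e+00, -2.02796569e-01]), 'dq': array([ 0.0003976 ,  0.00032925,  0.00171387,  0.00057707,  0.00071304,
       -0.00103589]), 'joint_efforts': array([ 3.27400051e-05, -4.46026969e+01, -2.90570140e+01, -2.60345078e-04,
        1.20287680e-02,  4.86468721e-06]), 'position': array([0.12822026, 0.53428724, 0.23047523]), 'eef_rot': array([-2.81453855e-04,  1.17608068e-01,  9.93059662e-01, -8.77861317e-04]), 'ft_force': array([ 0.01749508, -0.39028346,  0.1843913 ]), 'wrist_torque': array([ 0.01518033,  0.00508084, -0.0172543 ]), 'gripper_width': 0.08551061787239522}
top 353.67461431072167 261.6650266693925 189.090016691521 [[-0.003 -0.985  0.17   0.388]
 [-1.     0.004  0.006 -0.035]
 [-0.007 -0.17  -0.985  1.107]
 [ 0.     0.     0.     1.   ]]
scene 424.73373882640175 252.14242496315063 196.90530474406762 [[ 0.713  0.446 -0.541  1.302]
 [ 0.701 -0.458  0.546 -0.756]
 [-0.004 -0.769 -0.64   0.943]
 [ 0.     0.     0.     1.   ]]
```

View pics/top0.png

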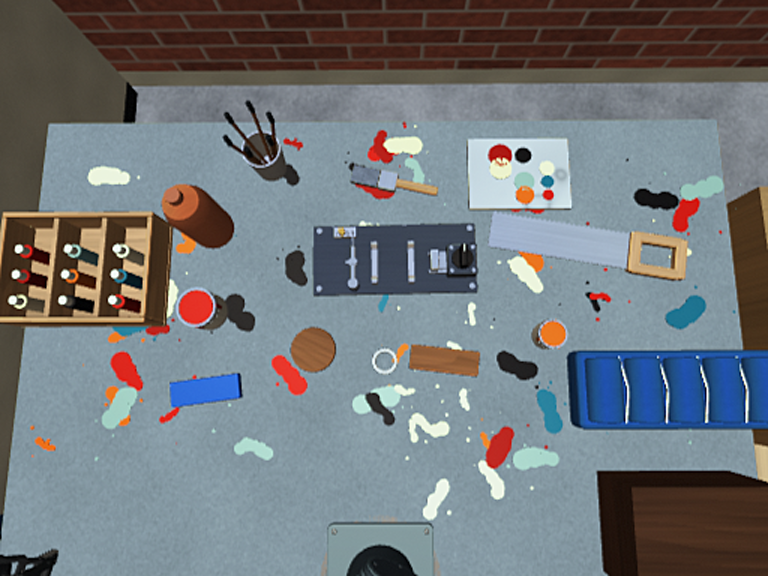

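View pics/scene0.png

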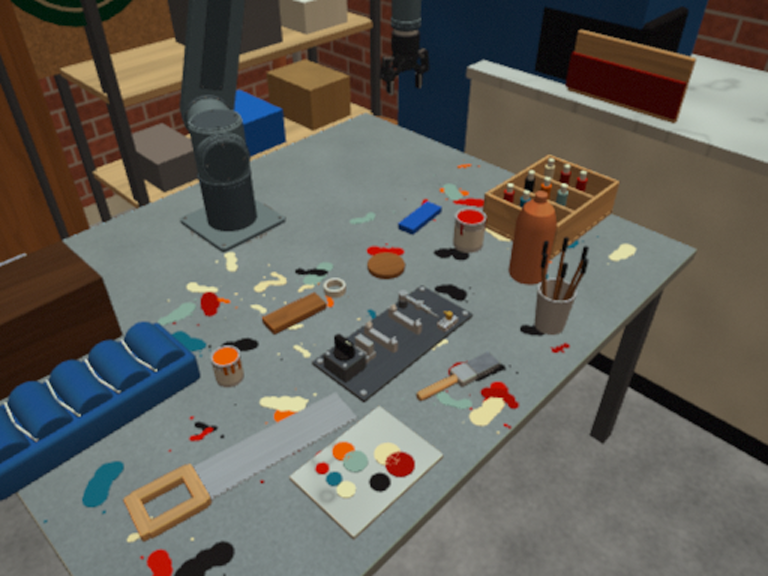

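The candidates are the brown oblong at (444,360) and the blue oblong at (205,389) in the 1.5x top picture. The brown wooden one, lying in front of the clamp, is the one meant. Next I'll crop in on it to confirm.

```bash
python3 - <<'E'
from h import *
import pickle
f=pickle.load(open("top.pkl","rb"))
save("c1.png",f,(190,140,340,260),5.3)
E
```

```text
(no output)
```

View pics/c1.png

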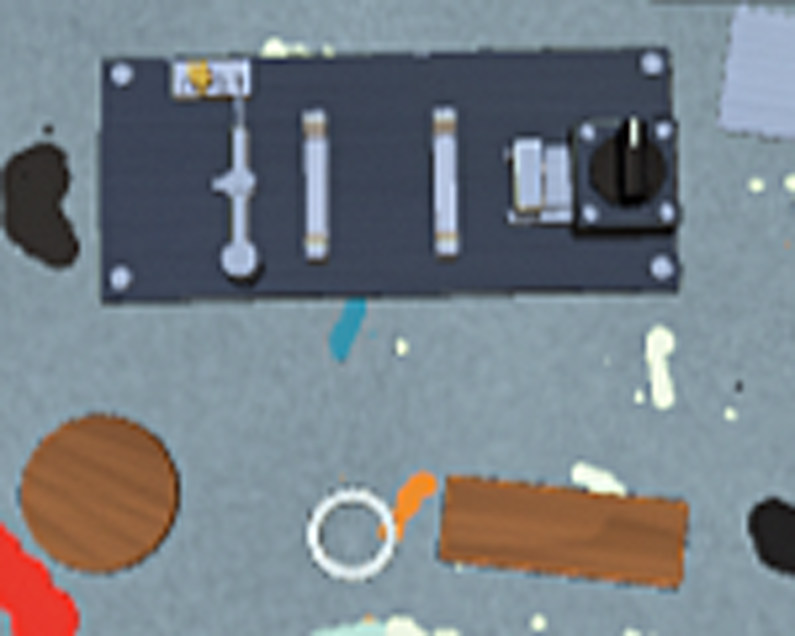

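```bash
cat > m.py <<'E'
from h import *
import pickle
f=pickle.load(open("top.pkl","rb"))
g=lambda u,v,z: pz(f,190+(u+.5)/5.3-.5,140+(v+.5)/5.3-.5,z)
# base corners (far-left, far-right, near-right, near-left)
C=np.array([g(103,60,.010),g(668,49,.010),g(678,292,.010),g(104,303,.010)])
L=np.array([[87,168],[87,-176],[-63,-176],[-63,168]])/1e3
def fit(L,W):
    lm,wm=L.mean(0),W.mean(0); H=(L-lm).T@(W-wm); a=np.arctan2(H[0,1]-H[1,0],H[0,0]+H[1,1])
    R=np.array([[np.cos(a),-np.sin(a)],[np.sin(a),np.cos(a)]]); t=wm-R@lm
    return a,t,(L@R.T+t-W)
a,t,e=fit(L,C[:,:2]); print("clamp",a,t,(e*1e3).round(1))
B=np.array([g(444,477,.02),g(688,502,.02),g(682,588,.02),g(438,560,.02)])
Lb=np.array([[25,70],[25,-70],[-25,-70],[-25,70]])/1e3
ab,tb,eb=fit(Lb,B[:,:2]); print("blank",ab,tb,(eb*1e3).round(1))
R=np.array([[np.cos(a),-np.sin(a)],[np.sin(a),np.cos(a)]])
for n,u,v,z in [("bearL",316,185,.028),("bearR",446,182,.028),("pivot",240,258,.045),("nose",237,182,.04),("tip",238,92,.037),("rider",201,75,.037),("knob",631,172,.089),("jawface",513,175,.05)]:
    p=g(u,v,z)[:2]; print(n,p.round(4),((p-t)@R*1e3).round(1))
E
python3 m.py
```

```text
clamp 0.016158320479827404 [ 0.61871352 -0.02794293] [[ 0.4  0.7]
 [ 0.7 -1.1]
 [-0.5 -1.9]
 [-0.7  2.3]]
blank -0.10805783109033838 [ 0.41856493 -0.13139571] [[ 1.  -1. ]
 [ 0.7 -0. ]
 [-0.3  0.5]
 [-1.4  0.5]]
bearL [0.6207 0.0106] [ 2.6 38.5]
bearR [ 0.6222 -0.0659] [  2.9 -38. ]
pivot [0.5743 0.0535] [-43.1  82.2]
nose [0.6201 0.0562] [ 2.8 84.1]
tip [0.675  0.0564] [57.6 83.4]
rider [0.6854 0.0783] [ 68.4 105.2]
knob [ 0.6142 -0.1669] [  -6.7 -138.8]
jawface [ 0.6214 -0.1039] [  1.5 -76. ]
```

```bash
cat >> h.py <<'E'
def Q(phi): # tool down, tool y at angle phi
    a=(phi+np.pi/2)/2; return np.array([0,np.cos(a),np.sin(a),0])
def toolT(s):
    from scipy.spatial.transform import Rotation as Ro
    w,x,y,z=s["eef_rot"]; T=np.eye(4); T[:3,:3]=Ro.from_quat([x,y,z,w]).as_matrix(); T[:3,3]=s["position"]; return T
def wrist(n,s=1.5,crop=None):
    import pickle
    st=read_state(); f=grab_frame("wrist"); f["pose"]=toolT(st)@np.array(f["mount"]); save(n+".png",f,crop,s); pickle.dump(f,open(n+".pkl","wb")); return f
E
python3 - <<'E'
from h import *
for p,phi in [((.62,-.03,.30),1.587),((.62,-.03,.30),.016),((.62,-.03,.30),.016+np.pi),((.4186,-.1314,.002),-.108),((.4186,-.1314,.002),-.108+np.pi)]:
    print(phi,ik(p,Q(phi)))
movep((.60,-.03,.30),Q(.016+np.pi/2))
f=wrist("w1"); print(np.round(f["mount"],3),f["fx"],f["cx"],f["cy"],read_state()["time_s"])
E
```

```text
1.587 [-2.27811993e-01  3.55701758e-01  1.23448796e+00 -4.44089210e-16
  1.55140294e+00 -1.81481199e+00]
0.016 [-2.27811993e-01  3.55701758e-01  1.23448796e+00 -4.44089210e-16
  1.55140294e+00 -2.43811993e-01]
3.157592653589793 [-2.27811993e-01  3.55701758e-01  1.23448796e+00 -4.44089210e-16
  1.55140294e+00  2.89778066e+00]
-0.108 [-5.59469430e-01  3.72090067e-01  2.06427994e+00 -4.44089210e-16
  7.05222646e-01 -4.51469430e-01]
3.033592653589793 [-5.59469430e-01  3.72090067e-01  2.06427994e+00 -4.44089210e-16
  7.05222646e-01  2.69012322e+00]
[[-0.    -0.965 -0.263  0.065]
 [ 1.    -0.    -0.001 -0.001]
 [ 0.001 -0.263  0.965 -0.143]
 [ 0.     0.     0.     1.   ]] 271.2828599849749 255.8822587876998 191.60525335341924 2.7667
```

View pics/w1.png

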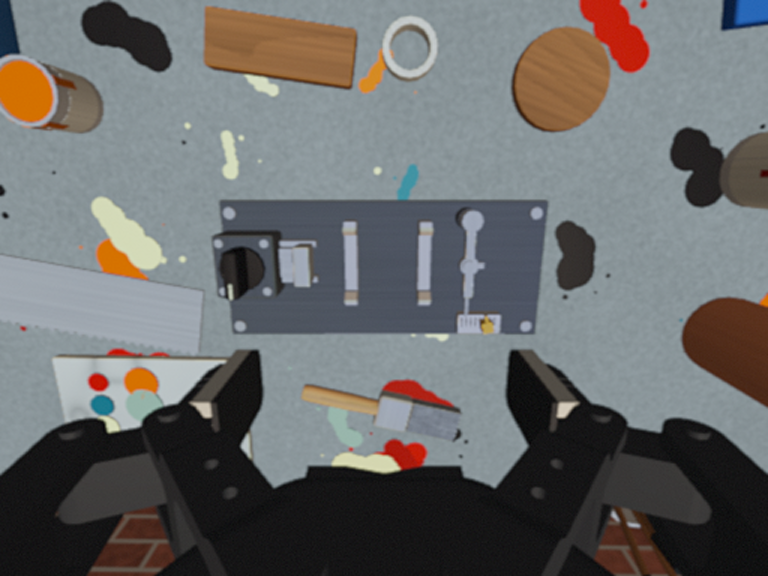

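```bash
python3 - <<'E'
from h import *
import pickle
f=pickle.load(open("w1.pkl","rb"))
save("c2.png",f,(130,125,380,230),3.2); save("c3.png",f,(120,0,300,100),4.4)
E
```

```text
(no output)
```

View pics/c2.png

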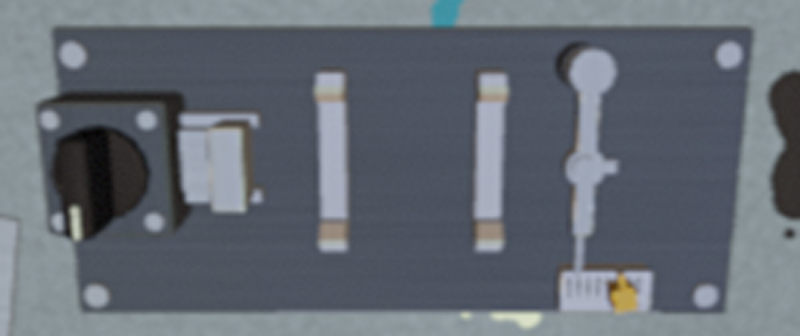

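View pics/c3.png

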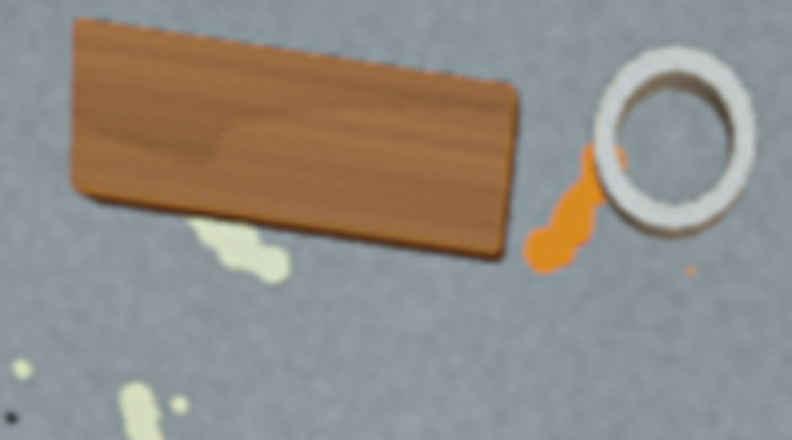

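The blank, base plate, bearers, knob, pointer and the brass mark (622,292 in the first crop) are all clear. Next step is measuring them.

```bash
cat > m2.py <<'E'
from h import *
from m import fit,L,Lb
import pickle
f=pickle.load(open("w1.pkl","rb"))
g=lambda u,v,z: pz(f,130+(u+.5)/3.2-.5,125+(v+.5)/3.2-.5,z)
gb=lambda u,v,z: pz(f,120+(u+.5)/4.4-.5,(v+.5)/4.4-.5,z)
# far-left(+x,+y),(+x,-y),(-x,-y),(-x,+y)
C=np.array([g(725,310,.01),g(82,310,.01),g(53,29,.01),g(752,29,.01)])
a,t,e=fit(L,C[:,:2]); print("W clamp",a,t,(e*1e3).round(1))
R=np.array([[np.cos(a),-np.sin(a)],[np.sin(a),np.cos(a)]])
B=np.array([gb(500,250,.02),gb(76,192,.02),gb(78,18,.02),gb(517,88,.02)])
ab,tb,eb=fit(Lb,B[:,:2]); print("W blank",ab,tb,(eb*1e3).round(1))
for n,u,v,z in [("bearL+x",489,221,.028),("bearL-x",492,101,.028),("bearR+x",334,221,.028),("bearR-x",331,101,.028),("bLtop+x",489,250,.044),("bLtop-x",493,74,.044),("bRt+x",334,250,.044),("bRt-x",331,74,.044),("pivot",592,70,.045),("tip",579,268,.037),("rider tooth",617,293,.037),("knob disc",101,174,.057),("jawface",243,168,.05),("bolt",147,119,.05),("bolt",154,222,.05),("bolt",49,119,.05)]:
    p=g(u,v,z)[:2]; print(n,p.round(4),((p-t)@R*1e3).round(1))
E
python3 m2.py | tail -n 18
```

```text
[-0.7 -1.5]
 [-1.4  1.8]]
bearL+x [0.6505 0.0134] [31.1 38.8]
bearL-x [0.5909 0.0123] [-28.6  38.7]
bearR+x [ 0.6518 -0.0637] [ 31.  -38.3]
bearR-x [ 0.5922 -0.0648] [-28.7 -38.4]
bLtop+x [0.6606 0.0123] [41.1 37.5]
bLtop-x [0.5763 0.0105] [-43.2  37.2]
bRt+x [ 0.6619 -0.0625] [ 41.1 -37.2]
bRt-x [ 0.5776 -0.0635] [-43.2 -36.8]
pivot [0.5737 0.0554] [-45.   82.1]
tip [0.6713 0.0579] [52.7 82.9]
rider tooth [0.6841 0.0777] [ 65.8 102.5]
knob disc [ 0.6232 -0.1674] [   0.6 -141.5]
jawface [ 0.6209 -0.1039] [ -0.6 -78. ]
bolt [ 0.5988 -0.147 ] [ -23.5 -120.7]
bolt [ 0.6476 -0.1467] [  25.3 -121.2]
bolt [ 0.5995 -0.1917] [ -23.5 -165.4]
```

```bash
python3 m2.py | grep -A4 -E "clamp|blank"
```

```text
clamp 0.016158320479827404 [ 0.61871352 -0.02794293] [[ 0.4  0.7]
 [ 0.7 -1.1]
 [-0.5 -1.9]
 [-0.7  2.3]]
blank -0.10805783109033838 [ 0.41856493 -0.13139571] [[ 1.  -1. ]
 [ 0.7 -0. ]
 [-0.3  0.5]
 [-1.4  0.5]]
bearL [0.6207 0.0106] [ 2.6 38.5]
--
W clamp 0.017522260366434908 [ 0.62014245 -0.02593741] [[ 1.5  0.3]
 [ 1.7 -0.6]
 [-1.5 -0.9]
 [-1.7  1.2]]
W blank -0.11550309176894923 [ 0.41984527 -0.12962459] [[ 1.8  1.6]
 [ 0.3 -1.9]
 [-0.7 -1.5]
 [-1.4  1.8]]
bearL+x [0.6505 0.0134] [31.1 38.8]
```

```bash
python3 - <<'E'
from h import *
q=Q(-.112)
movep((.4195,-.130,.10),q)
servo_line((.4195,-.130,.002),rate=.12)
s=read_state(); print(s["position"],s["ft_force"])
gripper_close()
s=read_state(); print(s["position"],s["ft_force"],s["gripper_width"])
servo_line((.4195,-.130,.14),rate=.15)
s=read_state(); print(s["position"],s["ft_force"],s["gripper_width"],s["time_s"])
f=wrist("w2")
f=grab_frame("scene"); save("s2.png",f,(80,60,380,300),2.6)
E
```

```text
[ 0.42006368 -0.13021696  0.00244494] [-0.21903547 -1.0818627  -0.58555382]
[ 0.41990343 -0.13024488  0.00285909] [-0.65068379  1.10782109  6.32160026] 0.04853629372518664
[ 0.41882299 -0.12959872  0.13915665] [ 0.15951415  0.59515977 -0.69342778] 0.04890369886697603 6.4833
```

View pics/w2.png

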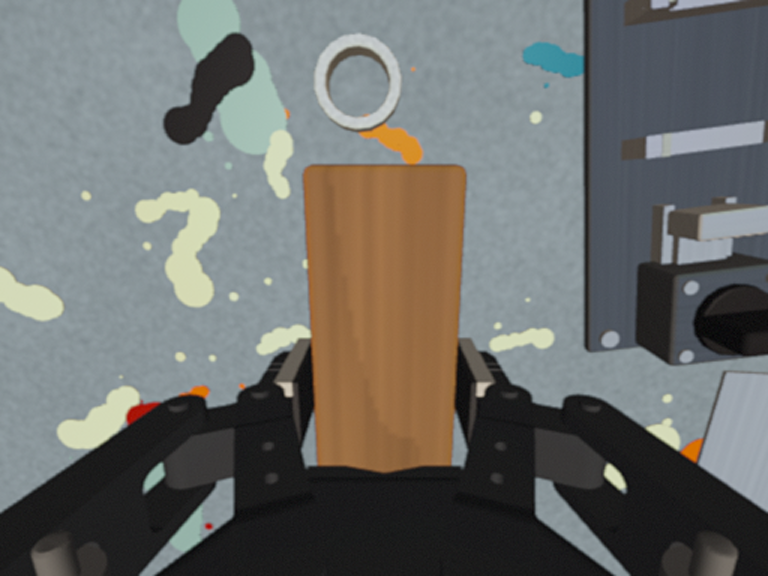

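View pics/s2.png

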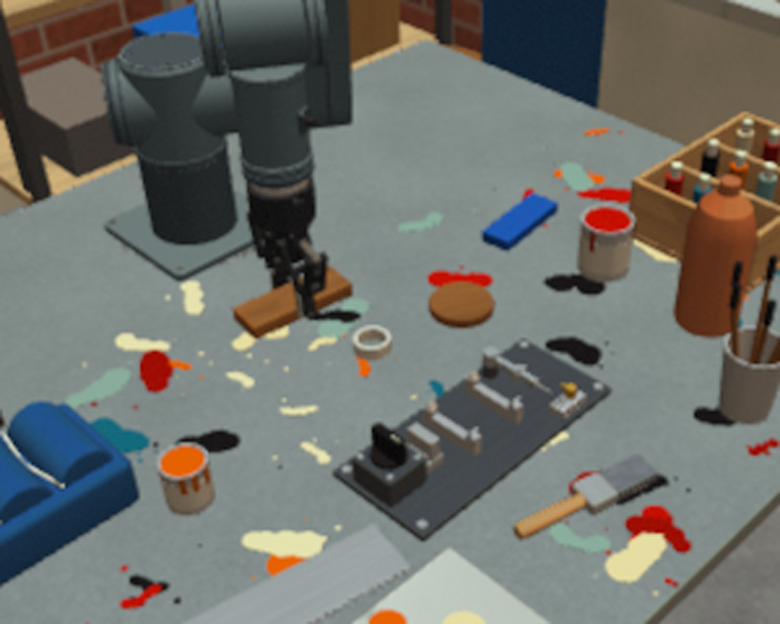

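```bash
python3 - <<'E'
from h import *
import pickle
f=pickle.load(open("w2.pkl","rb"))
M=np.array(f["mount"])
for u,v in [(305,166),(465,166),(385,166),(385,250),(385,380)]:
    uu,vv=(u+.5)/1.5-.5,(v+.5)/1.5-.5
    d=f["depth"][int(round(vv))+2,int(round(uu))+(2 if u<350 else -2 if u>450 else 0)]
    p=px(f,uu,vv,d,M); print(u,v,d,(p*1e3).round(1), px(f,uu,vv,d).round(4))
E
```

```text
305 166 0.12204002 [ 68.9 -22.7 -16.1] [ 0.404  -0.0586  0.1554]
465 166 0.12219497 [ 68.9  25.3 -16. ] [ 0.4517 -0.064   0.1552]
385 166 0.12098478 [ 68.9   1.3 -17.3] [ 0.4279 -0.0613  0.1565]
385 250 0.12792161 [ 43.6   1.3 -16.9] [ 0.425  -0.0865  0.1561]
385 380 0.13727847 [ -0.4   1.3 -19.2] [ 0.4201 -0.1301  0.1583]
```

```bash
python3 - <<'E'
from h import *
a=.017; t=np.array([.6203,-.0263]); R=np.array([[np.cos(a),-np.sin(a)],[np.sin(a),np.cos(a)]])
p=t+R@np.array([0,-.0005]); print(p)
movep((*p,.12),Q(a))
servo_line((*p,.060),rate=.12); wait(.2)
s=read_state(); print(s["position"],s["ft_force"]); f0=s["ft_force"][2]; e=p-s["position"][:2]; print(e)
for z in (.050,.044,.040,.037,.035,.033,.031,.0295,.0285):
    servo_line((*p,z),rate=.04)
    s=read_state(); print(z,s["position"],s["ft_force"].round(1))
    if s["ft_force"][2]-f0>4: break
print(s["time_s"])
f=wrist("w3")
E
```

```text
[ 0.6203085  -0.02679993]
[ 0.62100039 -0.02701253  0.06113695] [-0.29995428  0.32874472 -1.12915506]
[-0.00069189  0.00021261]
0.05 [ 0.61989843 -0.02663415  0.04940114] [-0.7 -0.1 -0.7]
0.044 [ 0.6199798  -0.02673368  0.0435391 ] [-0.7  0.1 -1.2]
0.04 [ 0.62006241 -0.0267433   0.03966653] [ 0.1  0.3 -1.3]
0.037 [ 0.62012745 -0.02677091  0.03675569] [-1.1 -0.2 -1.1]
0.035 [ 0.6201867  -0.02682191  0.03482918] [-0.5 -0.6 -2. ]
0.033 [ 0.62018626 -0.02676049  0.032827  ] [ 0.6 -0.1 -1.3]
0.031 [ 0.62033504 -0.02681839  0.030959  ] [-1.  -0.9 -1.1]
0.0295 [ 0.62033957 -0.02679762  0.03089994] [-2.9  0.5  8.2]
10.5417
```

View pics/w3.png

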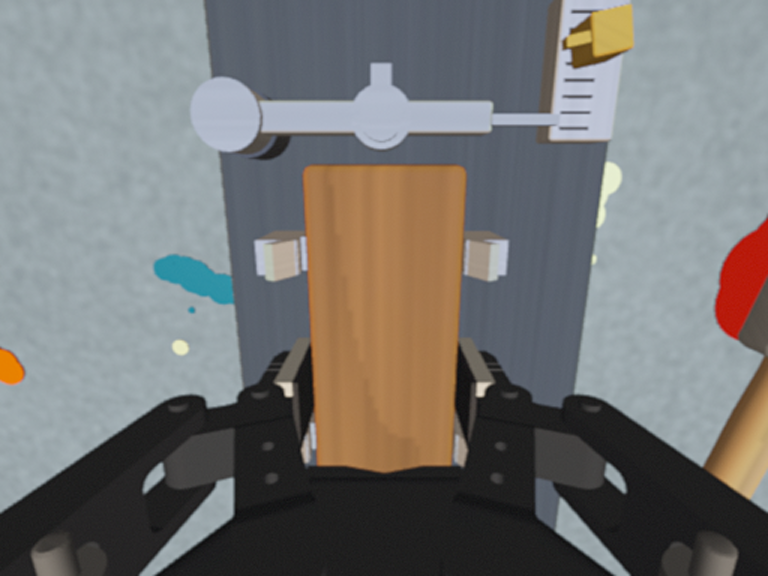

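The picture shows the blank seated between the cheeks at (275,255) and (488,255). It is clear of the nose at (382,145). The pointer tip is at (560,118) and the brass tooth at (565,42). Releasing it.

```bash
python3 - <<'E'
from h import *
let_go(); wait(.1)
s=read_state(); print(s["position"],s["ft_force"].round(1))
p=s["position"][:2]
servo_line((*p,.09),rate=.12); servo_line((p[0]-.00,p[1],.20),rate=.25)
f=wrist("w4"); print(read_state()["time_s"])
E
```

```text
[ 0.62027631 -0.02679559  0.02934197] [ 1.  -0.5  0.8]
12.45
```

View pics/w4.png

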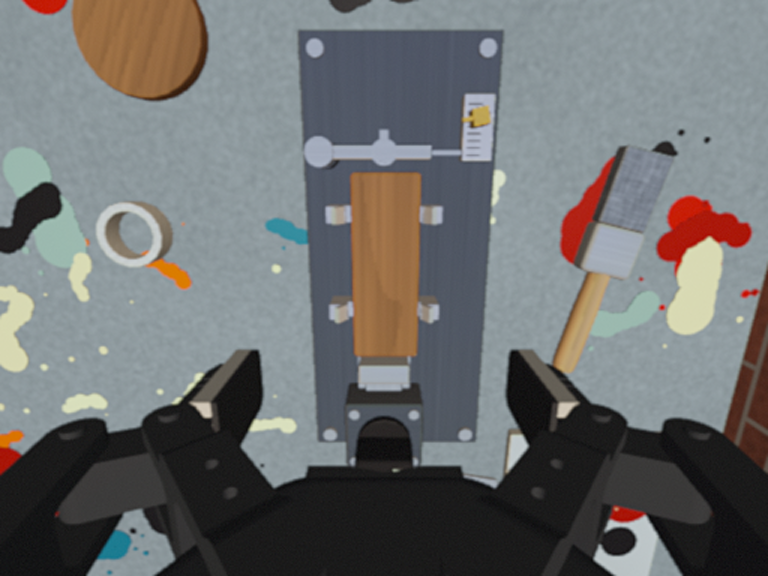

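The blank lies in the cradle, with a gap at both the jaw and the nose. Next I measure the pointer, the mark and the knob.

```bash
python3 - <<'E'
from h import *
import pickle
f=pickle.load(open("w3.pkl","rb")); save("c5.png",f,(300,0,430,100),6)
f=pickle.load(open("w4.pkl","rb")); save("c6.png",f,(190,50,345,310),2.3)
f=pickle.load(open("w1.pkl","rb")); save("c7.png",f,(135,145,225,210),8)
E
```

```text
(no output)
```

View pics/c5.png

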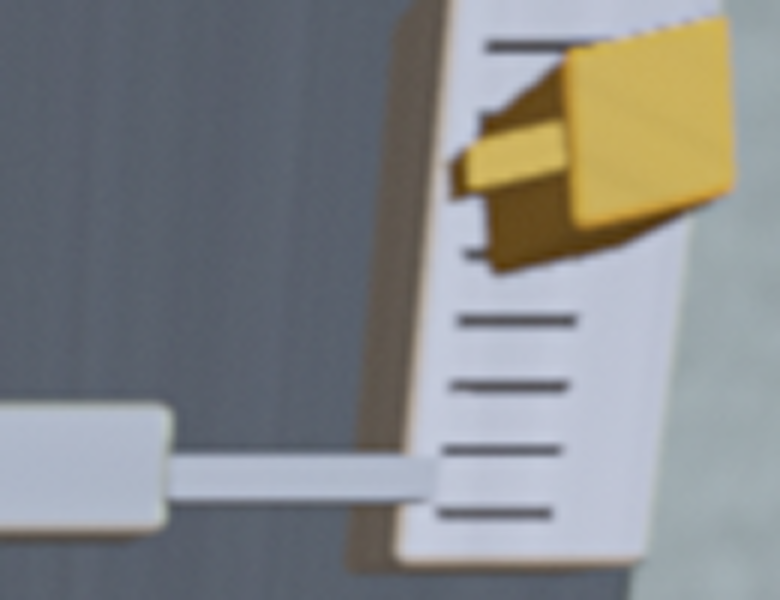

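View pics/c6.png

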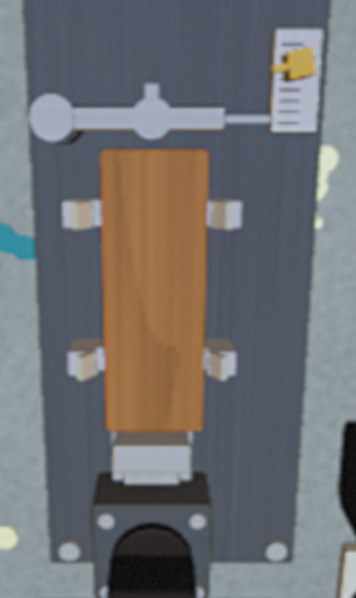

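View pics/c7.png

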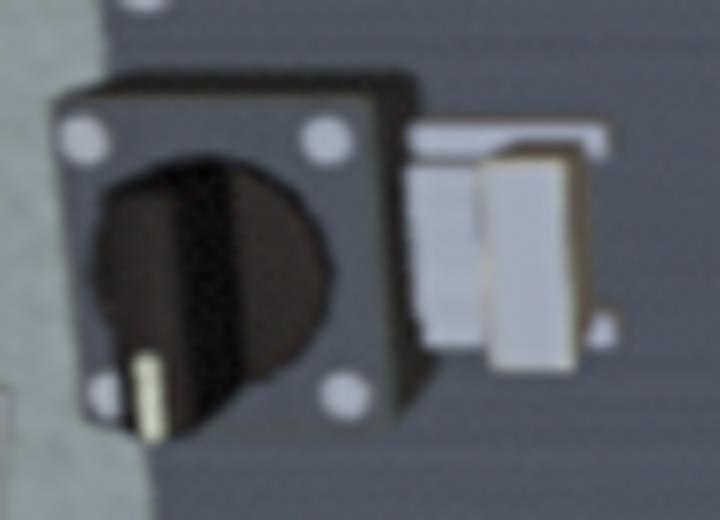

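```bash
cat >> h.py <<'E'
CA=.017; CT=np.array([.6203,-.0263]); CR=np.array([[np.cos(CA),-np.sin(CA)],[np.sin(CA),np.cos(CA)]])
def tip_mark(f,tip,tooth,z=.038):
    # pixels (full-res) -> angle difference about pivot, in mm along swing
    piv=CT+CR@np.array([-.045,.082])
    r=[]
    for u,v in (tip,tooth):
        q=(pz(f,u,v,z)[:2]-piv)@CR; r.append((np.arctan2(q[1],q[0]),np.hypot(*q)*1e3))
    return r,(r[0][0]-r[1][0])*100
E
python3 - <<'E'
from h import *
import pickle
f=pickle.load(open("w3.pkl","rb"))
c=lambda u,v,x0,y0,s:(x0+(u+.5)/s-.5,y0+(v+.5)/s-.5)
print(tip_mark(f,c(437,478,300,0,6),c(463,165,300,0,6)))
f4=pickle.load(open("w4.pkl","rb"))
cl=lambda f,p,z:((pz(f,*p,z)[:2]-CT)@CR*1e3).round(1)
for n,u,v,z in [("blank far",155,150,.048),("blank near",155,430,.048),("jaw face top",152,445,.05),("nose",152,138,.04),("bl left",103,290,.048),("bl right",205,290,.048),("tipend",272,119,.038)]:
    print(n,cl(f4,c(u,v,190,50,2.3),z))
f1=pickle.load(open("w1.pkl","rb"))
for th in (0,.1,.2,.3):
    for e in(.022,-.022):
        p=CT+CR@(np.array([0,-.142])+e*np.array([np.cos(th),-np.sin(th)]))
        u,v=proj(f1,[*p,.089]); print(th,e,((u-135)*8,(v-145)*8))
E
```

```text
([(np.float64(0.005395325218667276), np.float64(100.61231689550318)), (np.float64(0.2190696994045202), np.float64(102.55251142384652))], np.float64(-21.367437418585293))
blank far [ 1.8 68.2]
blank near [  2.  -69.9]
jaw face top [  0.4 -77.4]
nose [ 0.5 73.7]
bl left [-23.2   3.3]
bl right [26.   3.3]
tipend [56.2 82.2]
0 0.022 (np.float64(153.15157901524208), np.float64(436.0022244848067))
0 -0.022 (np.float64(126.92644113047663), np.float64(181.22852254022814))
0.1 0.022 (np.float64(140.21830324846132), np.float64(435.38485482871533))
0.1 -0.022 (np.float64(140.27619964735777), np.float64(181.88555208656362))
0.2 0.022 (np.float64(127.28134534069386), np.float64(433.5398942867589))
0.2 -0.022 (np.float64(153.62144057466594), np.float64(183.8490855667328))
0.3 0.022 (np.float64(114.46404991662894), np.float64(430.4840862479739))
0.3 -0.022 (np.float64(166.8225369300967), np.float64(187.0976491281706))
```

```bash
python3 - <<'E'
from h import *
k=CT+CR@np.array([0,-.142]); k=k+np.array([.0002,.0003]); print(k)
th=.02; q=Q(CA+np.pi/2-th)
movep((*k,.14),q); servo_line((*k,.061),rate=.12); wait(.1)
s=read_state(); print(s["position"],s["ft_force"].round(1),s["joint_positions"].round(3))
gripper_close()
s=read_state(); print(s["position"],s["ft_force"].round(1),s["wrist_torque"].round(2),s["gripper_width"])
J=ik((*k,.061),q); print(J)
for d in (.15,.35,.7):
    j=J.copy(); j[5]+=d; move_joints(j); s=read_state(); print(d,s["joint_positions"][5]-J[5],s["position"].round(4),s["ft_force"].round(1),s["wrist_torque"].round(2),s["gripper_width"].round(4),s["time_s"])
import pickle
for n in("scene","top"):
    f=grab_frame(n); pickle.dump(f,open(n+"3.pkl","wb"))
    u,v=proj(f,[*(CT+CR@np.array([.03,.04])),.03]); u=int(u);v=int(v); print(n,u-60,v-45)
    save(n+"3.png",f,(u-60,v-45,u+60,v+45),6)
E
```

```text
[ 0.62291388 -0.16797948]
[ 0.62374869 -0.16832647  0.06224366] [-0.2 -0.9  0. ] [-0.436  0.572  1.493 -0.     1.075 -2.004]
[ 0.622941   -0.16738352  0.06129777] [-0.7  3.7  3.8] [0.44 0.1  0.02] 0.013313489544291826
[-4.35996121e-01  5.72786644e-01  1.49392404e+00 -4.44089210e-16
  1.07488197e+00 -2.00379245e+00]Traceback (most recent call last):
  File "<stdin>", line 10, in <module>
AttributeError: 'float' object has no attribute 'round'
```

```bash
cat > turn.py <<'E'
from h import *
import pickle,sys
K=np.array([.62291388,-.16797948,.061]); J0=np.array([-4.35996121e-01,5.72786644e-01,1.49392404,0,1.07488197,-2.00379245])
def turn(ds,J=J0):
    for d in ds:
        j=J.copy(); j[5]+=d; move_joints(j); s=read_state(); print(d,round(float(s["joint_positions"][5]-J[5]),3),s["position"].round(4),s["ft_force"].round(1),s["wrist_torque"].round(2),round(float(s["gripper_width"]),4),s["time_s"])
def look(t,names=("scene","top")):
    for n in names:
        f=grab_frame(n); pickle.dump(f,open(n+t+".pkl","wb"))
        u,v=proj(f,[*(CT+CR@np.array([.03,.06])),.03]); u=int(u);v=int(v); print(n,u-40,v-30)
        save(n+t+".png",f,(u-40,v-30,u+40,v+30),8)
E
python3 - <<'E'
from turn import *
turn((.15,.4,.7,1.0)); look("3")
E
```

```text
0.15 0.148 [ 0.6229 -0.1676  0.0612] [-2.2  4.2  5.6] [ 0.6   0.19 -0.04] 0.0132 16.075
0.4 0.398 [ 0.6228 -0.1679  0.0613] [-1.7  3.1  4.5] [ 0.49  0.32 -0.11] 0.0134 16.425
0.7 0.698 [ 0.6226 -0.1681  0.0612] [-2.5  2.3  4.7] [ 0.37  0.44 -0.19] 0.0134 16.8167
1.0 0.998 [ 0.6224 -0.1684  0.0613] [-3.7  1.8  6.1] [ 0.24  0.57 -0.17] 0.013 17.2083
scene 240 182
top 201 135
```

View pics/scene3.png

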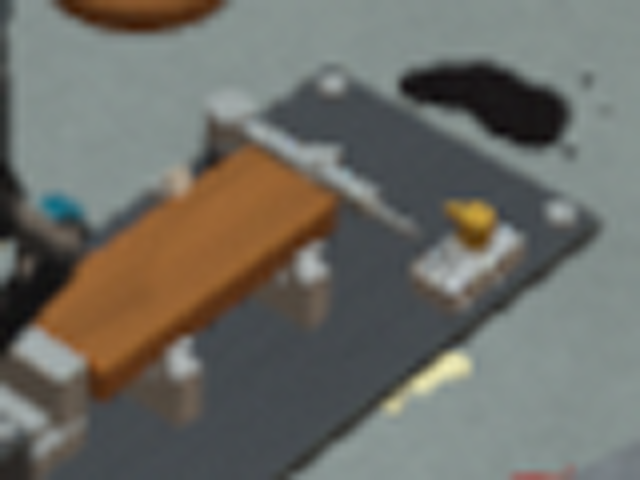

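View pics/top3.png

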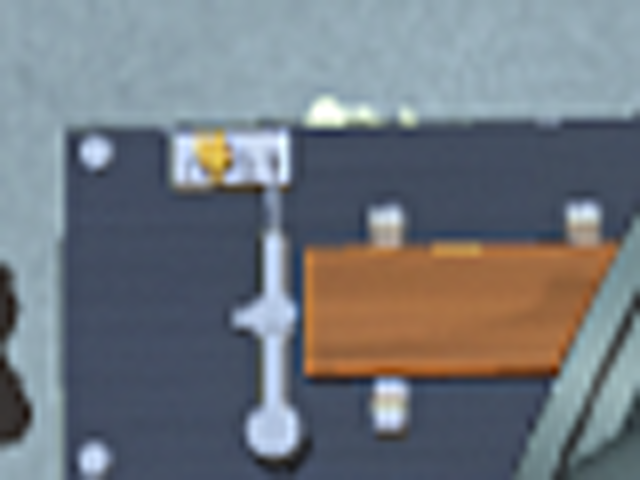

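Both cameras see the pointer and the mark. Jaw is now near the blank; continuing.

```bash
python3 - <<'E'
from turn import *
turn((1.3,1.6,1.9)); look("4",("scene",)); turn((2.1,2.3)); look("5",("scene","top"))
E
cd pics; python3 -c "
import cv2,numpy as np
a=[cv2.resize(cv2.imread(x),(400,300)) for x in('scene4.png','scene5.png','top3.png','top5.png')]
cv2.imwrite('m5.png',np.vstack([np.hstack(a[:2]),np.hstack(a[2:])]))"
```

```text
1.3 1.298 [ 0.622  -0.1685  0.0613] [-4.1  1.2  5.9] [ 0.18  0.78 -0.19] 0.0132 17.7
1.6 1.598 [ 0.6217 -0.1685  0.0612] [-5.4  1.4  6.5] [ 0.22  0.91 -0.16] 0.0131 18.0917
1.9 1.898 [ 0.6214 -0.1684  0.0612] [-6.3  0.5  8.1] [ 0.19  1.09 -0.1 ] 0.0131 18.4833
scene 240 182
2.1 2.098 [ 0.6212 -0.1683  0.0612] [-6.7  1.1  8.6] [ 0.34  1.16 -0.16] 0.0128 18.8417
2.3 2.298 [ 0.621  -0.1682  0.0612] [-7.8  1.4 10.1] [ 0.37  1.25 -0.1 ] 0.0128 19.15
scene 240 182
top 201 135
```

View pics/m5.png

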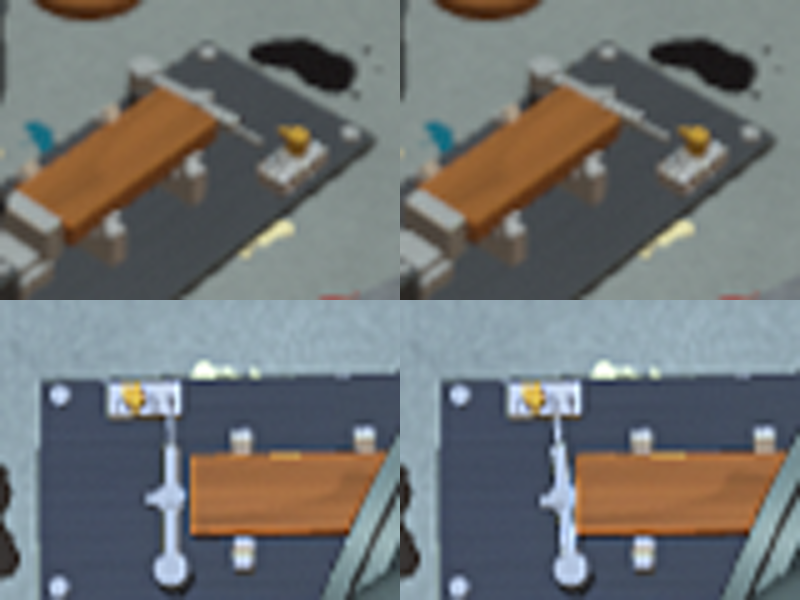

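```bash
python3 - <<'E'
from h import *
import pickle
a=[]
for n,c in(("scene3",(280,196,310,221)),("scene5",(280,196,310,221)),("top3",(218,148,248,173)),("top5",(218,148,248,173))):
    f=pickle.load(open(n+".pkl","rb")); x0,y0,x1,y1=c
    a.append(cv2.resize(f["frame"][y0:y1,x0:x1,::-1],(390,325),interpolation=cv2.INTER_CUBIC))
    piv=CT+CR@np.array([-.045,.082])
    for d in (-21.4,-10,0):
        al=.2137+.0054+d/100; q=piv+CR@(np.array([np.cos(al),np.sin(al)])*(.1 if d else .102)); u,v=proj(f,[*q,.037]); print(n,d,((u-x0)*13,(v-y0)*13))
cv2.imwrite("pics/m6.png",np.vstack([np.hstack(a[:2]),np.hstack(a[2:])])[:600])
E
```

```text
scene3 -21.4 (np.float64(146.4695241444694), np.float64(189.19366499530474))
scene3 -10 (np.float64(173.4795063585728), np.float64(165.74573307158113))
scene3 0 (np.float64(200.53100905892904), np.float64(146.3758291381172))
scene5 -21.4 (np.float64(146.4695241444694), np.float64(189.19366499530474))
scene5 -10 (np.float64(173.4795063585728), np.float64(165.74573307158113))
scene5 0 (np.float64(200.53100905892904), np.float64(146.3758291381172))
top3 -21.4 (np.float64(211.37574172635587), np.float64(120.69481600144994))
top3 -10 (np.float64(164.03985799532293), np.float64(124.53668673906787))
top3 0 (np.float64(121.19768197493545), np.float64(124.3364599935426))
top5 -21.4 (np.float64(211.37574172635587), np.float64(120.69481600144994))
top5 -10 (np.float64(164.03985799532293), np.float64(124.53668673906787))
top5 0 (np.float64(121.19768197493545), np.float64(124.3364599935426))
```

View pics/m6.png

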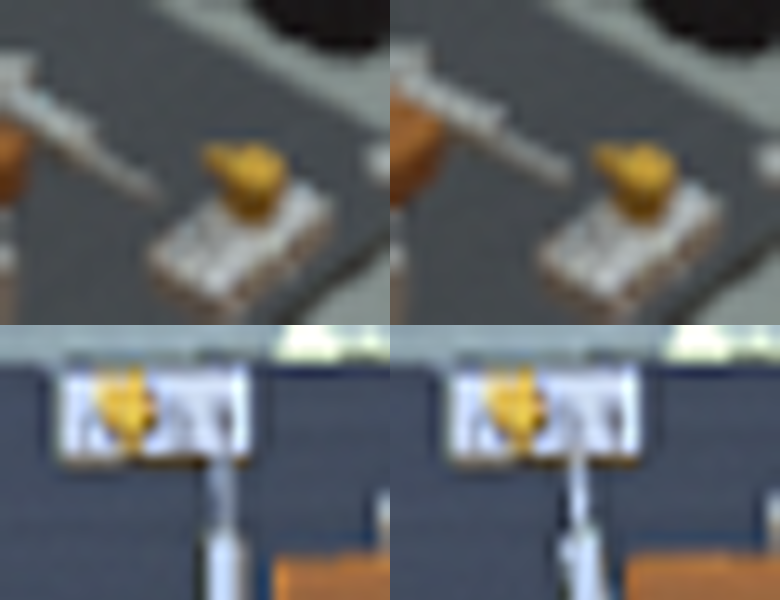

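```bash
python3 - <<'E'
from turn import *
turn((2.5,2.65,2.8)); look("6",("top","scene"))
let_go()
servo_line((*K[:2],.14),rate=.2)
p=CT+CR@np.array([.0,.0]); movep((*p,.16),Q(CA)); wait(.1)
f=wrist("w6"); print(read_state()["time_s"],read_state()["joint_positions"]); save("c8.png",f,(290,40,350,120),7)
u,v=proj(f,[*(CT+CR@np.array([.06,.09])),.037]); print(u,v)
E
```

```text
2.5 2.498 [ 0.6208 -0.168   0.0612] [-8.   2.6  9.6] [ 0.38  1.26 -0.06] 0.0131 19.5583
2.65 2.648 [ 0.6208 -0.1678  0.0612] [-7.5  3.   9.6] [ 0.51  1.35 -0.02] 0.013 19.825
2.8 2.798 [ 0.6207 -0.1677  0.0612] [-8.4  2.9 11.1] [ 0.57  1.34 -0.02] 0.0134 20.0917
top 201 135
scene 240 182
22.55 [-2.23085086e-01  4.37325248e-01  1.45637888e+00 -2.26582299e-04
  1.24880600e+00 -2.37958907e-01]
320.02587305236693 89.36553866733851
```

View pics/w6.png

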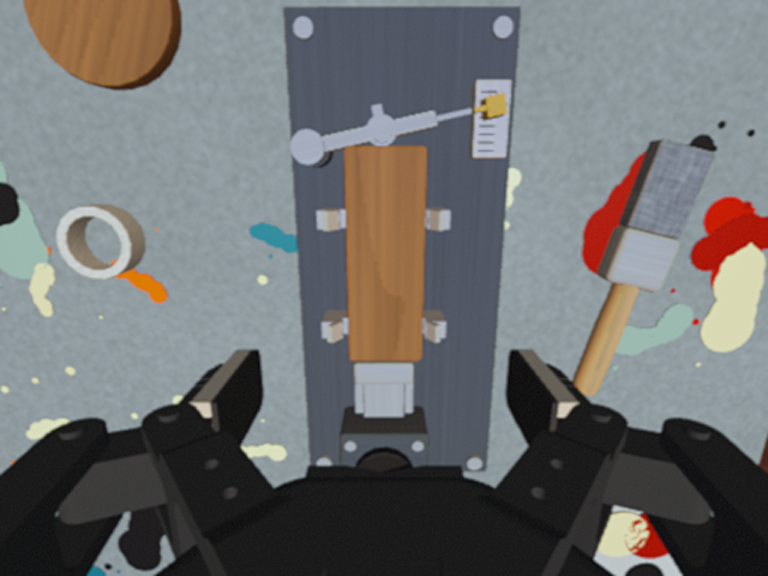

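View pics/c8.png

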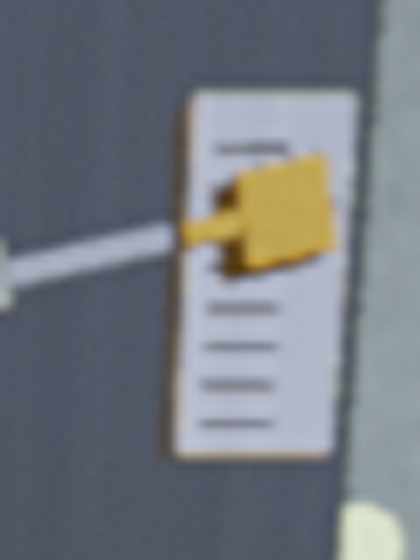

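```bash
python3 - <<'E'
from h import *
import pickle
f=pickle.load(open("w6.pkl","rb"))
c=lambda u,v:(290+(u+.5)/7-.5,40+(v+.5)/7-.5)
for z in (.037,.039): print(tip_mark(f,c(174,237),c(187,234),z))
print(tip_mark(f,c(174,237),c(240,214)))
# lever axis line from measured pivot vs tooth, image-only
piv=((308+.5)/1.5-.5,(147+.5)/1.5-.5); print(tip_mark(f,c(10,272),c(187,234),.037))
E
```

```text
([(np.float64(0.21465897257755093), np.float64(101.44041522998624)), (np.float64(0.2145936691229148), np.float64(103.14309067577229))], np.float64(0.006530345463612308))
([(np.float64(0.21267392022283987), np.float64(100.98683779331212)), (np.float64(0.21264148417519982), np.float64(102.67670450780145))], np.float64(0.0032436047640055365))
([(np.float64(0.2136686703479122), np.float64(101.21357665871622)), (np.float64(0.221773567232624), np.float64(109.95465844501712))], np.float64(-0.8104896884711804))
([(np.float64(0.21997622653642834), np.float64(79.91181737959288)), (np.float64(0.2145936691229148), np.float64(103.14309067577229))], np.float64(0.5382557413513539))
```

Tip and tooth line up to within about 0.1 mm in this view (tip at (174,237), tooth at (187,234) in the crop). A second viewpoint will confirm it before handing in.

```bash
python3 - <<'E'
from h import *
p=CT+CR@np.array([.055,.02]); servo_line((*p,.16),rate=.15); wait(.4)
f=wrist("w7",1)
u,v=proj(f,[*(CT+CR@np.array([.055,.10])),.037]); u=int(u);v=int(v); print(u-35,v-35,read_state()["time_s"],read_state()["ft_force"])
save("c9.png",f,(u-35,v-35,u+35,v+35),8)
save("c10.png",f,(100,20,400,245),2.6)
E
```

```text
219 66 23.5417 [ 0.70026075  0.42724032 -0.56003659]
```

View pics/c9.png

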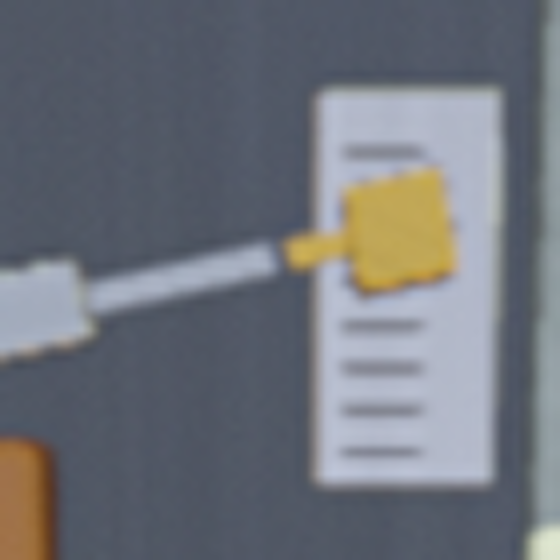

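View pics/c10.png

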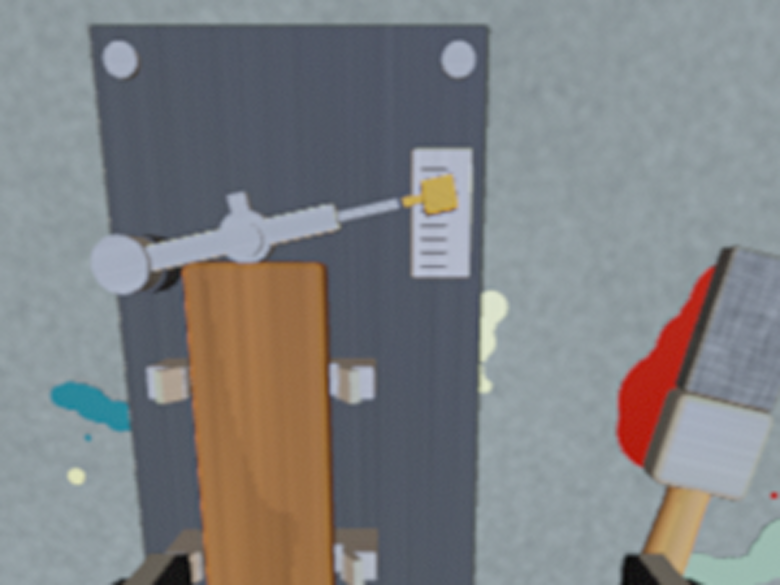

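The second view agrees. The pointer tip at (275,257) in the enlarged crop lies on the line of the tooth at (290,252), and the lever's nose bears on the blank. Handing in.

```bash
python3 - <<'E'
from workcell import *
finish_job(); print(read_state()["time_s"])
E
```

```text
the job is handed in; nothing more can be done
the job is handed in; nothing more can be done
```

I laid the wooden blank in the cradle and let go of it. I then turned the knob clockwise by about 2.8 rad in one grasp, let go, and handed the job in about 23.5 s into the 64 s allowed.

- **Pointer:** in one measured wrist view the tip was level with the mark to well under 1 mm. A second view from another position, judged by eye, agreed. My rougher estimate along the lever and tooth varied by up to 0.8 mm, inside the 3 mm allowed.
- **Blank:** it looked flat between the cheeks, with the pointer nose bearing on one end and the jaw on the other. I did not measure the squeeze force; the deflected pointer is the only sign of it.
- **Forces and other things:** wrist force readings stayed near 14 N or less in total. The arm was clear of everything at the end, and I commanded no contact with the other things on the bench. I did not check their positions one by one.
- **Grip:** I could not set the knob grip lighter than the fixed half force, about 60 N.
- **Estimate that was off:** the coarse scene and top pictures suggested about 3.06 rad of turn. The pointer was already on the mark at 2.8 rad when I stopped to look.

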